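Stow the grease nipple tin in its tractor carrier and pin it

ROBOT

A 6-joint arm with a two-finger parallel gripper is mounted at the origin on the work surface. World frame = base frame: x ahead of the robot, y to its left, z up, the work surface at z = 0. Lengths are in m, angles in rad, forces in N, time in s.
With the tool pointing down it reaches from about 0.425 to 1.125 m from the base axis. Payload 14.9 kg.
Tool frame: the origin (TCP) lies on the centre line of the jaws, within the pads' length; the fingertips stand 19 mm ahead of it and the grasp point (between the pads) is the TCP (robot.tip_extent is the distance from the TCP to the fingertips, in m); z points along the fingers, y is the direction in which the jaws open and shut (so a half turn about z gives the same grasp; the last joint's range is limited). The gripper opens to 91 mm and grips with 3 to 60 N. Pads are 32 mm wide; open, the fingers measure 118 mm over their backs; the gripper's body (76 mm by 178 mm) begins 60 mm behind the grasp point.
Start: joints at [-1.177, 0.379, 1.734, -0, 1.028, -0.033], TCP at [0.29, -0.637, 0.233] pointing down, gripper open.
Joint ranges: [-2.77, 2.77], [-0.74, 2.19], [0, 2.66], [-1.06, 4.2], [0.31, 2.87], [-3.08, 3.08]. Speed limits (rad/s): [1.89, 1.89, 2.39, 3.14, 3.14, 3.14].

INTERFACE

Orientations are given as a unit quaternion [x, y, z, w].
In Python, from plant import robot, solver, vision, ticket, telemetry gives the robot as it stands. Calls block until the motion is done:
- robot.goto(position, orientation): joint-space move of the TCP to a pose.
- robot.movel(position, feed=0.15, rotation=None): straight line of the TCP; rotation=None keeps the orientation; feed is the mean speed in m/s.
- robot.move_joints(angles): joint-space move.
- robot.move_gripper(opening, f_grip=None): finger opening in m; f_grip is the grip in N (None keeps the last); returns when the fingers have stopped.
- robot.hold(seconds).
- solver.inverse_kinematics(position, orientation): joint angles nearest the present ones, or None.
- vision.capture(name): name is "scene" or "top" or "wrist"; returns the picture (480x640x3 uint8, red, green, blue); there is no depth.
- vision.camera_model(name): a dict with "fx", "fy", "cx", "cy" (pixels), "dist" ([k1, k2, p1, p2, k3] as OpenCV has them; the pictures are not rectified), "rvec" (rotation vector, rad) and "tvec" (3), from world to camera coordinates, as OpenCV has them; the wrist camera has in their place "mount" (4x4, takes a point from camera to tool coordinates, whose origin is the TCP and whose axes are the flange's). Camera axes: x right, y down, z forward; pixel columns grow to the right and rows downward; lengths in m; the calibration is good to about 2 mm. A picture is of the moment at which its call begins: read the wrist's pose just before it. camera_model takes no time and is no camera call.
A pose or a line that the arm cannot do raises robot.PlanningError and nothing moves.
- ticket.close_job(): hands the job in, once; it reports no verdict.
Readings, each from a call of its own:
- telemetry.get_clock(): time.
- telemetry.get_q(): joint angles.
- telemetry.get_qvel(): joint speeds.
- telemetry.get_joint_torque(): joint torques, N m.
- telemetry.get_position(): TCP position.
- telemetry.get_tool_rot(): TCP orientation.
- telemetry.get_ft_force(): force on the tool from outside, world axes, zero at the start.
- telemetry.get_moment(): the same for the moment, N m.
- telemetry.get_gripper_width(): finger opening in m.
Only numpy, scipy, OpenCV 4.12 (cv2) and the standard library are available. Lean on these libraries where they do the work, as an engineer would, in place of code of your own. Each camera call takes 0.05 s, during which the arm holds its last target.

TASK

Put the chrome grease nipple tin away in the green tractor carrier: slide it along the carrier's floor plate, without lifting it off the plate, all the way into the sleeve until it stops against the back wall. Then take the red-knobbed locking pin from its wooden block and put it down through the fork and the tin's brass lug until its collar sits on the fork. Leave the padlock, nut, reflector and trimmer handle where they are.

Things in the scene. Friction and masses are not known exactly. Their poses are not given: they have to be found in the camera images.
- carrier: Fixed carrier, origin 12 mm under the mouth, same axes; floor plate 12 mm thick, y -285 to +115, x -95 to +105 mm (+60 if y < -90). Fork beside the mouth: level plates 38 x 34 x 6 mm, tops 32 and 48 mm above the floor plate, web on +x, a 15.5 mm hole through both at x = +73 mm and somewhere from y = -57 to -39 mm: the fork is re-bolted each time, so feel or look for its hole.
- mouth (a point): Centre of the sleeve's open mouth, on the floor plate's top. +y points into the sleeve, +x to the fork's side, z up. Sleeve: 97 mm wide, 43 mm high inside, roof 4 mm, back wall 95 mm behind the mouth. Upright lips 43 mm high flare out before the mouth: they start 20 mm before it, about 120 mm apart.
- tin_center (a point): Centre of the flat closed chrome tin with red band, 94 (x) x 165 (y) x 40 mm, 0.4 to 0.85 kg, too wide to grasp. Loose on the plate before the mouth, shifted to -x and skewed by up to 0.2 rad; its +y end goes in first. Home, it is centred at y = +12.5 mm from the mouth, axes along the mouth's, 70 mm still outside; side play 1.5 mm each way, 3 mm in height.
- lug_slot (a point): Centre of the slot, 17 (x) by 35 mm (y), in the tin's brass lug, on its top face, at x = +73, y = -60.5, z = +20 mm from the tin's centre, same axes. The lug is a level plate, 6 mm thick, 46 mm long in y, sticking out 35 mm from the tin's +x side. With the tin home the lug is between the fork's plates, the slot under the fork's hole.
- pin_grip (a point): Centre of the pin's red knob (24 mm diameter, 32 mm tall): grasp here. Pin 80 mm long, 0.12 kg, upright (z up), loose in its block. Below the knob a collar, 30 mm diameter, 4 mm thick, underside 20 mm below this point; then a 14 mm shank 44 mm long, the last 3 mm tapering to 11 mm. Seated, this point is 68 mm above the floor plate.
- pin_stand: Fixed wooden block 70 x 70 x 55 mm holding the pin in a vertical 19 mm hole; origin at the centre of its underside on the table.
- padlock: Silver padlock lying flat, 52 x 90 x 22 mm; bystander. Origin on the table under its case.
- coupling_nut: Steel hexagonal coupling nut standing upright, 36 mm across flats, 70 mm tall; bystander. Origin at the centre of its underside.
- reflector: Orange round safety reflector lying flat, 88 mm in diameter, 15 mm thick; bystander. Origin at the centre of its underside.
- trimmer_handle: Black plastic hedge trimmer loop handle lying flat, about 195 x 95 x 28 mm, long along its x; bystander. Origin at its middle on the table.
Not all that is in view belongs to the job. What is shaped like the part that bears tin_center but blue, orange or turquoise is not meant.

How it is judged:
On the way, in this order (a step that is already met when the one before it is completed fails the run):
1. the tin is fully home in the sleeve (y of tin_center in the frame of mouth above 0.009 m and angle between the y axis of tin_center and the y axis of mouth, either way round below 0.06 rad), for 0.2 s.
2. the pin is seated in the fork (horizontal distance between pin_grip and lug_slot below 0.014 m and z of pin_grip in the frame of mouth between 0.06 and 0.0715 m and angle between pin_grip's own z axis and vertical below 0.12 rad), for 0.2 s.
At the end, for the whole second after the job is handed in: The tin is home in the sleeve (within 3.5 mm of the back wall, in line within 0.06 rad) and the pin stands upright (within 0.12 rad) through the fork and the lug's slot, its axis within 14 mm of the slot's centre and its collar within 3.5 mm of the fork's top (all of step 1 and all of step 2); the robot touches nothing.
It fails at once if the tin is lifted off the floor plate (more than 15 mm) (z of tin_center in the frame of mouth above 0.035 m).
It fails at once if a bystander is moved more than 30 mm (distance of any of padlock, coupling_nut, reflector, trimmer_handle from where it was at the start of the episode above 0.03 m).
It also fails if it takes over 72 s, if anything falls off the work surface, if the arm or the gripper's body presses on something with over 40 N, if the wrist force passes 120 N, or if a joint passes its speed limit or range.

## Working session

There is one attempt and no reset: what is moved stays moved. The work goes in short steps, each a Python script; the robot and the scene stay as the last script left them, time stands still between calls to the robot, and variables do not carry over. Pictures are saved under pics/ and viewed, and the job is handed in when it is done.

```bash
ls; mkdir -p pics; python3 - <<'E'
from plant import robot, solver, vision, ticket, telemetry
import cv2
for n in ["scene","top","wrist"]:
    im=vision.capture(n); cv2.imwrite(f"pics/a_{n}.png",im[:,:,::-1]); print(n,vision.camera_model(n))
print(telemetry.get_clock(),telemetry.get_tool_rot(),robot.tip_extent)
E
```

```text
pics
scene {'fx': 606.1991360291204, 'fy': 606.1991360291204, 'cx': 321.56943819862977, 'cy': 236.96635507552065, 'dist': array([-0.00950914,  0.        ,  0.        ,  0.        ,  0.        ]), 'rvec': array([ 1.20844922,  2.06395461, -1.12020821]), 'tvec': array([ 0.33873236, -0.16017764,  1.88451856])}
top {'fx': 544.4424177865134, 'fy': 544.4424177865134, 'cx': 311.7369317861975, 'cy': 240.15725995124512, 'dist': array([0.01920919, 0.        , 0.        , 0.        , 0.        ]), 'rvec': array([ 2.13425332, -2.17686315,  0.13191332]), 'tvec': array([-0.11320875,  0.53884825,  1.62621676])}
wrist {'fx': 351.10817881265103, 'fy': 351.10817881265103, 'cx': 320.03834451473404, 'cy': 240.13353069234265, 'dist': array([-0.02423983,  0.        ,  0.        ,  0.        ,  0.        ]), 'mount': array([[-1.48046732e-05, -9.62872952e-01, -2.69954957e-01,
         7.63692959e-02],
       [ 9.99999923e-01,  9.18116271e-05, -3.82314166e-04,
         1.23756055e-03],
       [ 3.92904974e-04, -2.69954942e-01,  9.62872876e-01,
        -1.51626809e-01],
       [ 0.00000000e+00,  0.00000000e+00,  0.00000000e+00,
         1.00000000e+00]])}
0.15 [ 9.77317375e-01  2.11779506e-01 -7.17809823e-05 -4.28978196e-04] 0.019
```

View pics/a_scene.png

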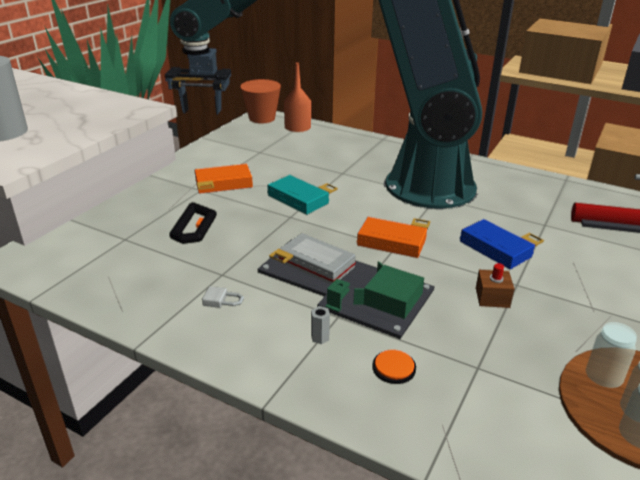

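View pics/a_top.png

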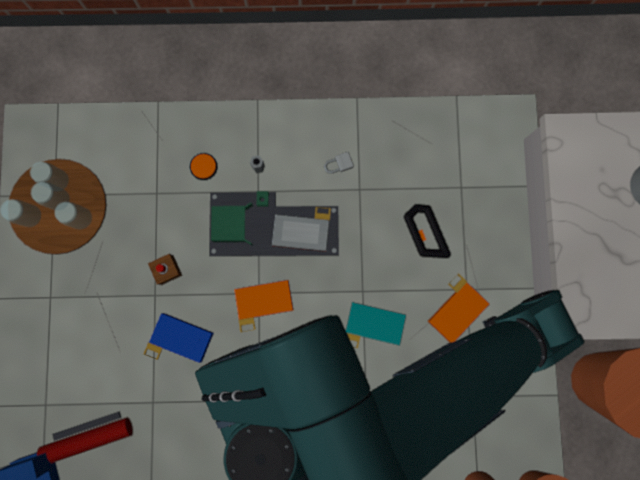

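View pics/a_wrist.png

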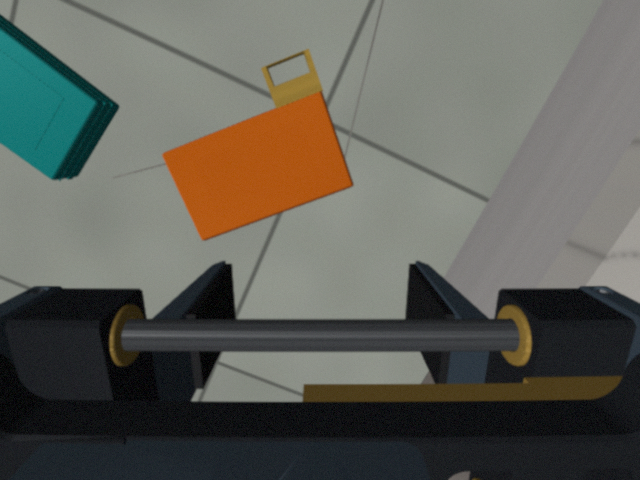

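The top view shows the carrier plate spanning about (210,192) to (338,256), with the sleeve on the left, so mouth +y is about world +y. The tin is at about (300,232), the fork at about (262,199), and the pin block at (164,268). The tin is chrome. Next I'll measure these more closely.

```bash
cat > h.py <<'E'
import numpy as np, cv2
from scipy.spatial.transform import Rotation as R
from plant import robot, solver, vision, ticket, telemetry
def cam(name, pose=None):
    m=vision.camera_model(name)
    K=np.array([[m['fx'],0,m['cx']],[0,m['fy'],m['cy']],[0,0,1]]);d=np.array(m['dist'])
    if 'mount' in m:
        p,q=pose; T=np.eye(4);T[:3,:3]=R.from_quat(q).as_matrix();T[:3,3]=p
        C=T@np.array(m['mount']); Rw=C[:3,:3]; c=C[:3,3]
    else:
        Rc=cv2.Rodrigues(np.array(m['rvec']))[0]; Rw=Rc.T; c=-Rc.T@np.array(m['tvec'])
    return K,d,Rw,c
def ray(cm,px):
    K,d,Rw,c=cm
    u=cv2.undistortPoints(np.array(px,float).reshape(-1,1,2),K,d).reshape(-1,2)
    return np.c_[u,np.ones(len(u))]@Rw.T
def onz(cm,px,z):
    r=ray(cm,px); c=cm[3]
    return c+r*((z-c[2])/r[:,2])[:,None]
def proj(cm,P):
    K,d,Rw,c=cm
    return cv2.projectPoints(np.array(P,float).reshape(-1,3),Rw.T,-Rw.T@c,K,d)[0].reshape(-1,2)
def pose(): return telemetry.get_position(),telemetry.get_tool_rot()
E
python3 - <<'E'
from h import *
im=cv2.imread("pics/a_top.png")
c=cv2.resize(im[180:280,140:345],None,fx=3.9,fy=3.9,interpolation=cv2.INTER_CUBIC); cv2.imwrite("pics/b.png",c)
cm=cam("top"); print(cm[3])
for n,p,z in [("plate",[(210,192),(275,192),(276,205),(338,207),(338,256),(210,255)],.012),("stand",[(163,268)],.11),("nut",[(258,161)],.07),("refl",[(203,166)],.015),("tin",[(301,232)],.052)]:
    print(n,onz(cm,p,z).round(3).tolist())
E
```

```text
[ 0.32972489 -0.12620765  1.68021062]
plate [[0.697, 0.191, 0.012], [0.693, -0.012, 0.012], [0.652, -0.015, 0.012], [0.642, -0.208, 0.012], [0.488, -0.204, 0.012], [0.499, 0.19, 0.012]]
stand [[0.454, 0.307, 0.11]]
nut [[0.777, 0.034, 0.07]]
refl [[0.78, 0.212, 0.015]]
tin [[0.56, -0.092, 0.052]]
```

View pics/b.png

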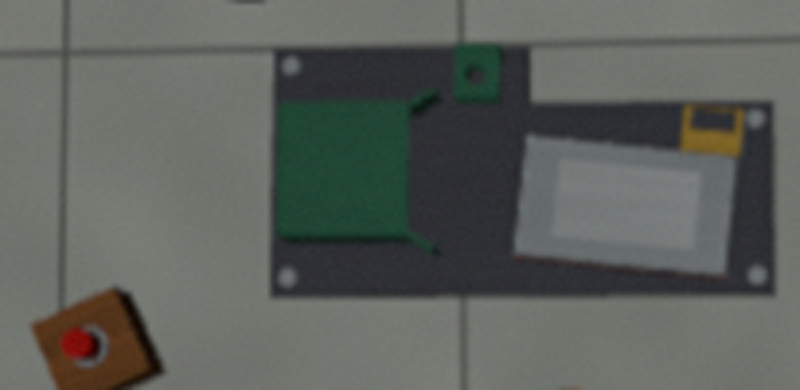

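```bash
python3 - <<'E'
from h import *
robot.goto([0.46,0.03,0.30],[1,0,0,0])
p,q=pose(); im=vision.capture("wrist"); cv2.imwrite("pics/c.png",im[:,:,::-1])
np.savez("c.npz",p=p,q=q); print(p,q,telemetry.get_clock())
im=vision.capture("top"); cv2.imwrite("pics/c_top.png",im[:,:,::-1])
E
```

```text
[0.46020594 0.02962548 0.29998818] [ 9.99999969e-01 -2.46694578e-04 -1.39554400e-05  1.82793314e-05] 2.6583
```

View pics/c.png

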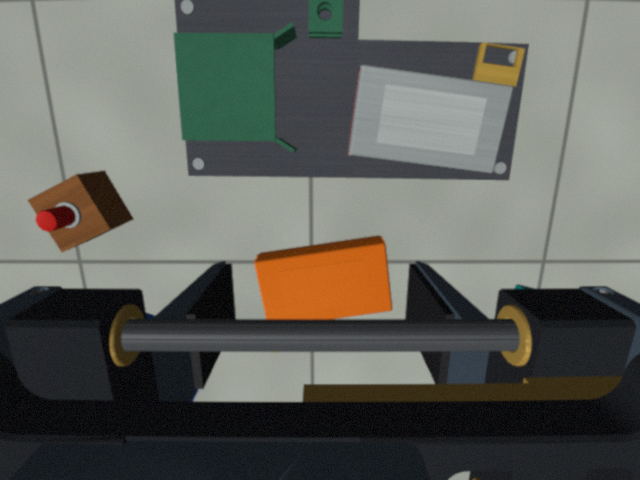

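The wrist view shows the plate corners at about (528,44), (509,180) and (189,175), the fork hole at (324,12), the tin top corners at about (361,66), (513,85), (493,172) and (349,154), and the knob at (47,219). Next I'll extract these accurately.

```bash
python3 - <<'E'
from h import *
im=cv2.imread("pics/c.png");f=np.load("c.npz");cm=cam("wrist",(f['p'],f['q']));ct=cam("top")
hsv=cv2.cvtColor(im,cv2.COLOR_BGR2HSV)
# tin top: bright, low sat, inside plate hull
pl=(hsv[...,2]<80).astype(np.uint8);pl[185:]=0
hull=cv2.convexHull(cv2.findNonZero(pl)); 
n,l,s,_=cv2.connectedComponentsWithStats(pl);k=1+s[1:,4].argmax();m=(l==k).astype(np.uint8)
cnt=max(cv2.findContours(m,0,2)[0],key=cv2.contourArea)
print("plate poly",cv2.approxPolyDP(cnt,5,True).reshape(-1,2).tolist())
print(hsv[120,430],hsv[80,380],hsv[150,300],hsv[65,490],hsv[160,365],hsv[154,349])
t=((hsv[...,2]>105)&(hsv[...,1]<60)).astype(np.uint8);t[:, :340]=0;t[:,520:]=0;t[:58]=0;t[175:]=0
t=cv2.morphologyEx(t,cv2.MORPH_OPEN,np.ones((5,5)))
n,l,s,_=cv2.connectedComponentsWithStats(t);k=l[120,430];m=(l==k).astype(np.uint8)
cnt=max(cv2.findContours(m,0,2)[0],key=cv2.contourArea)
r=cv2.minAreaRect(cnt);b=cv2.boxPoints(r);ap=cv2.approxPolyDP(cnt,8,True).reshape(-1,2)
print("tin",ap.tolist(),b.tolist()); P=onz(cm,ap,.052);print(P.round(4).tolist());
w=onz(cm,cnt.reshape(-1,2).astype(float),.052)[:,:2].astype(np.float32);print("tin world rect",cv2.minAreaRect(w))
red=((hsv[...,0]<6)|(hsv[...,0]>174))&(hsv[...,1]>150)&(hsv[...,2]>60);red[:, 120:]=0
ys,xs=np.nonzero(red);print("knob box",xs.min(),xs.max(),ys.min(),ys.max(),len(xs))
c=np.hstack([cv2.resize(im[0:40,290:370],None,fx=5,fy=5,interpolation=2),cv2.resize(im[190:230,20:100],None,fx=5,fy=5,interpolation=2)])
d=cv2.resize(im[20:200,160:540],None,fx=2.1,fy=2.1,interpolation=2)
c=cv2.copyMakeBorder(c,0,0,0,800-c.shape[1],0);d=cv2.copyMakeBorder(d,0,0,0,800-d.shape[1],0)
cv2.imwrite("pics/d.png",np.vstack([c,d]))
E
```

```text
plate poly [[176, 0], [179, 32], [273, 34], [294, 24], [273, 39], [275, 137], [294, 150], [274, 141], [189, 140], [189, 173], [507, 178], [527, 45], [511, 44], [526, 51], [496, 161], [507, 164], [504, 174], [349, 157], [360, 63], [471, 78], [478, 43], [360, 42], [358, 0], [343, 1], [342, 32], [309, 32], [307, 0], [192, 0], [189, 15]]
[ 75   6 161] [ 90  10 149] [116  23  76] [ 21 161 158] [113  27  75] [  3  18 126]
tin [[360, 66], [348, 154], [505, 170], [494, 161], [511, 86]] [[347.3362121582031, 153.9781494140625], [359.3187561035156, 64.10916900634766], [516.3275146484375, 85.04367065429688], [504.3449401855469, 174.91265869140625]]
[[0.6137, -0.0131, 0.052], [0.524, -0.0023, 0.052], [0.507, -0.1799, 0.052], [0.5169, -0.166, 0.052], [0.5952, -0.1745, 0.052]]
tin world rect ((0.5588205456733704, -0.09592510759830475), (0.1793079525232315, 0.09234439581632614), 82.98092651367188)
knob box 36 73 207 230 461
```

View pics/d.png

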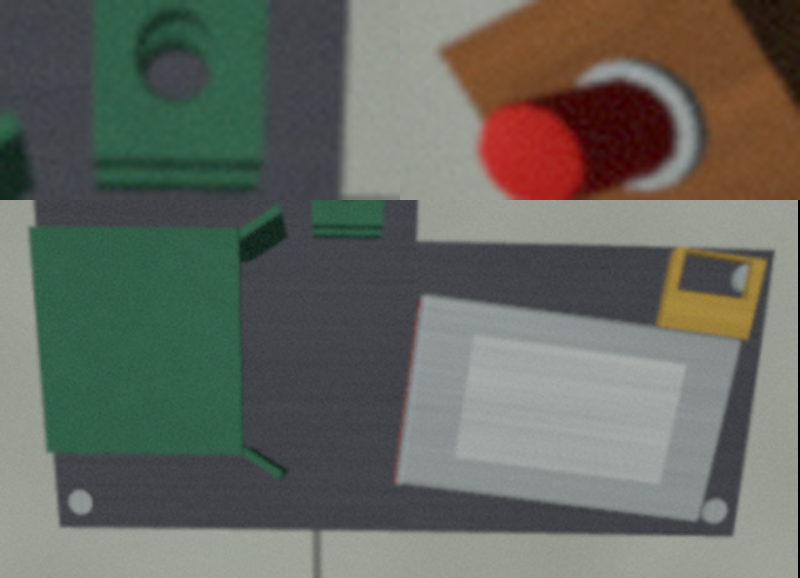

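```bash
python3 - <<'E'
from h import *
f=np.load("c.npz");cm=cam("wrist",(f['p'],f['q']));ct=cam("top")
# local pts (mouth frame xy), px
loc=np.array([[-95,115],[-95,-285],[60,-285]])/1e3
W=onz(cm,[(188.5,174.5),(508.5,179.5),(528,44)],.012)[:,:2]
# bright roof front edge
Wr=onz(cm,[(274.5,34),(275,140)],.059)[:,:2]; print("roof",Wr,Wr.mean(0))
def fit(L,W):
    a=L-L.mean(0);b=W-W.mean(0)
    th=np.arctan2((a[:,0]*b[:,1]-a[:,1]*b[:,0]).sum(),(a*b).sum())
    Rm=np.array([[np.cos(th),-np.sin(th)],[np.sin(th),np.cos(th)]]);t=W.mean(0)-Rm@L.mean(0)
    return th,t,((Rm@L.T).T+t-W)*1e3
print("wrist",fit(loc,W))
loc4=np.array([[105,115],[105,-90],[60,-285],[-95,-285],[-95,115]])/1e3
s=3.9;b=np.array([(273,47),(530,47),(775,102),(775,297),(271,296)])/s+[140,180]-.4
print("top",fit(loc4,onz(ct,b,.012)[:,:2]))
# tin
T=onz(cm,[(360,65.5),(513,85),(494.5,173),(347.8,154.5)],.052)[:,:2]
print("tin",fit(np.array([[47,82.5],[47,-82.5],[-47,-82.5],[-47,82.5]])/1e3,T))
# knob, stand from two views: knob top centre
k=[(20+ (532-400)/5, 190+150/5)]
print("knob top px",k,onz(cm,k,.055+.004+.032),)
E
python3 - <<'E'
import cv2
im=cv2.imread("pics/c_top.png");cv2.imwrite("pics/e.png",cv2.resize(im[180:280,140:345],None,fx=3.9,fy=3.9,interpolation=2))
E
```

```text
roof [[0.64208049 0.07435501]
 [0.53903249 0.07718794]] [0.59055649 0.07577147]
wrist (np.float64(-0.01568689875740277), array([0.59125908, 0.07649579]), array([[-0.31407749,  1.06903531],
       [-0.52326619, -0.20209578],
       [ 0.83734368, -0.86693953]]))
top (np.float64(-0.019067169467722547), array([0.59062737, 0.07792907]), array([[-0.41459395, -1.19603155],
       [-0.22329669, -0.4285613 ],
       [-0.24009464,  0.44965008],
       [ 0.99357938, -0.59017481],
       [-0.11559411,  1.76511758]]))
tin (np.float64(-0.11188268514326409), array([ 0.55936005, -0.09001073]), array([[ 1.13102074, -0.19982272],
       [ 0.6697005 , -0.70570176],
       [-0.17064169,  1.58189693],
       [-1.63007955, -0.67637245]]))
knob top px [(46.4, 220.0)] [[0.4583159  0.32042183 0.091     ]]
```

View pics/e.png

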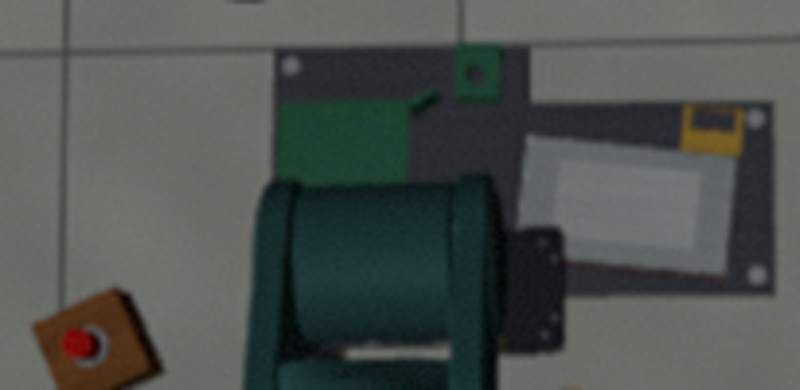

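```bash
cat >> h.py <<'E'
TH=-0.017; M=np.array([0.591,0.0768,0.012])
def L2W(x,y,z=0.0):
    c,s=np.cos(TH),np.sin(TH); return [M[0]+c*x-s*y, M[1]+s*x+c*y, M[2]+z]
def W2L(p):
    c,s=np.cos(TH),np.sin(TH); d=np.array(p)-M; return np.array([c*d[0]+s*d[1],-s*d[0]+c*d[1],d[2]])
def Q(yaw): return (R.from_euler('z',TH+yaw)*R.from_euler('x',np.pi)).as_quat()
def F(): return np.array(telemetry.get_ft_force())
def cap(name,fn):
    P=pose(); im=vision.capture(name); cv2.imwrite(fn,im[:,:,::-1]); np.savez(fn+".npz",p=P[0],q=P[1]); return im
E
python3 - <<'E'
from h import *
try:
    robot.move_gripper(0.07)
    robot.goto(L2W(-.117,-.163,.10),Q(0))
    robot.movel(L2W(-.117,-.163,.024),feed=.15); print(F(),telemetry.get_clock())
    for x in [-.10,-.09,-.08,-.07,-.066,-.063]:
        robot.movel(L2W(x,-.163,.024),feed=.05); print(x,F().round(1),W2L(telemetry.get_position()).round(4))
finally: print(telemetry.get_clock())
cap("wrist","pics/f.png")
E
```

```text
[-0.54040908  0.85658408  0.92009591] 4.775
-0.1 [0.1 0.8 0.6] [-0.0998 -0.163   0.0241]
-0.09 [-0.3  0.6 -0.2] [-0.0896 -0.163   0.024 ]
-0.08 [ 0.5  0.3 -0.3] [-0.0797 -0.163   0.024 ]
-0.07 [-0.7  0.7  0.8] [-0.0698 -0.163   0.024 ]
-0.066 [-0.2  0.6  0.2] [-0.066 -0.163  0.024]
-0.063 [-1.  -0.9 -1.5] [-0.0631 -0.163   0.0239]
6.8167
```

View pics/f.png

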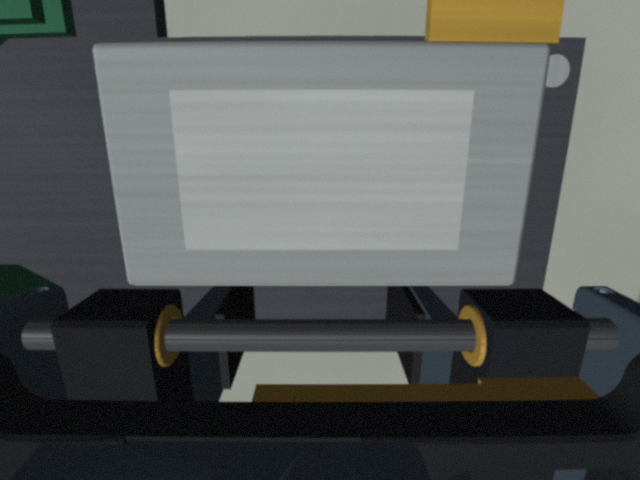

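The tin is now flush and square against the fingers, with top corners at about (96,46), (556,44), (516,284) and (133,286). I'll check its position and then push from behind.

```bash
python3 - <<'E'
from h import *
f=np.load("pics/f.png.npz");cm=cam("wrist",(f['p'],f['q']))
for p in onz(cm,[(97,45),(552,44),(516,284),(133,286)],.052): print(W2L(p).round(4))
for yaw in (np.pi/2,-np.pi/2):
    for y in (-.285,-.086): print(yaw,solver.inverse_kinematics(L2W(0,y,.026),Q(yaw)))
print(telemetry.get_q())
E
```

```text
[ 0.0471 -0.0854  0.04  ]
[ 0.0475 -0.2457  0.04  ]
[-0.0433 -0.2461  0.04  ]
[-0.0443 -0.0855  0.04  ]
1.5707963267948966 [-3.78701282e-01  5.41447618e-01  1.93983155e+00 -4.44089210e-16
  6.60313489e-01 -3.61701282e-01]
1.5707963267948966 [-5.51110610e-02  5.05415864e-01  2.00591263e+00 -4.44089210e-16
  6.30264164e-01 -3.81110610e-02]
-1.5707963267948966 [-3.78701282e-01  5.41447618e-01  1.93983155e+00 -4.44089210e-16
  6.60313489e-01  2.77989137e+00]
-1.5707963267948966 None
[-2.04481620e-01  4.46236969e-01  2.12024335e+00  2.74223317e-05
  5.75167359e-01  1.38328739e+00]
```

```bash
python3 - <<'E'
from h import *
try:
    robot.movel(L2W(-.08,-.163,.024)); robot.movel(L2W(-.08,-.163,.10),feed=.25)
    robot.goto(L2W(0.0,-.285,.10),Q(np.pi/2))
    robot.move_gripper(0.05)
    robot.movel(L2W(0.0,-.285,.024)); print(F().round(1),telemetry.get_clock())
    for y in [-.25,-.2,-.17,-.15,-.13,-.12,-.11,-.10,-.095,-.092]:
        robot.movel(L2W(0,y,.024),feed=.06); f=F(); print(y,f.round(1),W2L(telemetry.get_position()).round(4))
        if np.hypot(f[0],f[1])>25: break
finally: print(telemetry.get_clock())
cap("wrist","pics/g.png")
E
```

```text
[-0.6 -0.1  0.5] 10.2833
-0.25 [-0.  -0.1 -0.1] [-2.000e-04 -2.497e-01  2.380e-02]
-0.2 [-0.5 -1.1  0.9] [ 1.00e-04 -2.00e-01  2.41e-02]
-0.17 [-0.5  0.2  0.6] [ 1.000e-04 -1.697e-01  2.400e-02]
-0.15 [-0.5 -0.1 -0.6] [ 1.000e-04 -1.499e-01  2.400e-02]
-0.13 [ 0.2 -0.2 -0.1] [ 1.0e-04 -1.3e-01  2.4e-02]
-0.12 [0.4 0.3 0.6] [ 1.0e-04 -1.2e-01  2.4e-02]
-0.11 [-0.  -0.2 -0.2] [ 1.000e-04 -1.099e-01  2.400e-02]
-0.1 [-0.6  0.7  0.3] [ 0.0001 -0.0999  0.024 ]
-0.095 [-0.4 -0.2 -0.5] [ 0.0001 -0.095   0.024 ]
-0.092 [-1.1 -1.1  0.2] [-0.    -0.092  0.024]
15.0667
```

View pics/g.png

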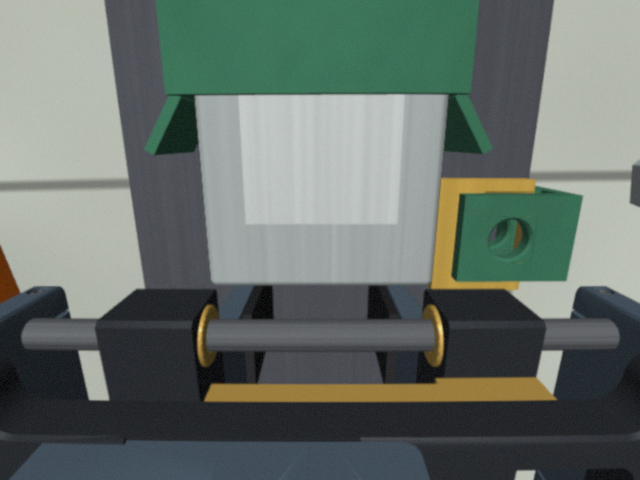

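The tin is in the sleeve and straight, and the lug is entering the fork (hole at about (509,239)). I'll push the last few mm while watching the force.

```bash
python3 - <<'E'
from h import *
y=-.092
while y<-.080:
    y+=.001; robot.movel(L2W(0,y,.024),feed=.03); robot.hold(.05); f=F(); print(round(y,4),f.round(1),W2L(telemetry.get_position()).round(4))
    if np.hypot(f[0],f[1])>20: break
cap("wrist","pics/h0.png")
robot.movel(L2W(0,y-.012,.024)); print(F().round(1)); robot.movel(L2W(0,y-.012,.09))
robot.goto(L2W(.073,-.125,.16),Q(np.pi/2))
cap("wrist","pics/h.png");print(telemetry.get_clock())
E
```

```text
-0.091 [-1.4 -3.   1.8] [-0.0001 -0.0911  0.024 ]
-0.09 [-1. -3.  1.] [-0.    -0.09   0.024]
-0.089 [-0.7 -3.1  0.5] [-0.    -0.089  0.024]
-0.088 [-0.2 -2.6  0.9] [-0.     -0.0879  0.024 ]
-0.087 [-1.3 -4.7  0.9] [ 0.    -0.087  0.024]
-0.086 [  0.6 -15.4  -1.7] [ 0.0004 -0.0869  0.0241]
-0.085 [ -0.4 -26.6  -1.3] [ 0.0004 -0.0868  0.0241]
[-0.7  0.  -0.9]
18.6583
```

View pics/h.png

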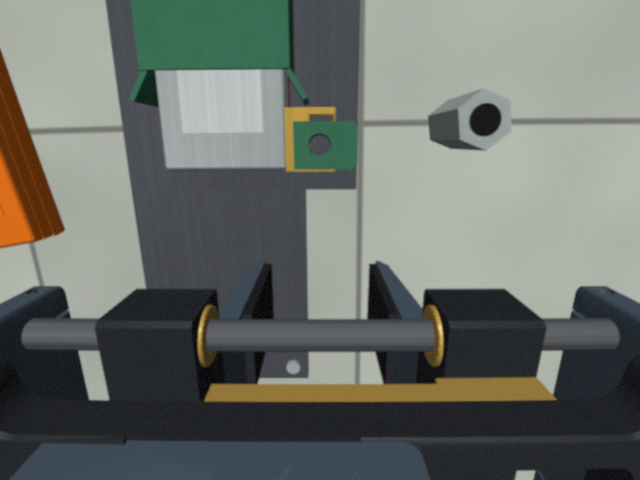

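The tin stopped hard (27 N) with its end at about y = -71 mm, which is home. The fork hole is at about (319,144), so I'll zoom in on it.

```bash
python3 - <<'E'
from h import *
a=cv2.imread("pics/h0.png");b=cv2.imread("pics/h.png")
A=cv2.resize(a[170:300,430:590],None,fx=4,fy=4,interpolation=2)[:520,:400] if 0 else cv2.resize(a[180:280,450:550],None,fx=4,fy=4,interpolation=2)
B=cv2.resize(b[104:184,280:360],None,fx=5,fy=5,interpolation=2)
cv2.imwrite("pics/i.png",np.hstack([A,B]))
E
```

```text
(no output)
```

View pics/i.png

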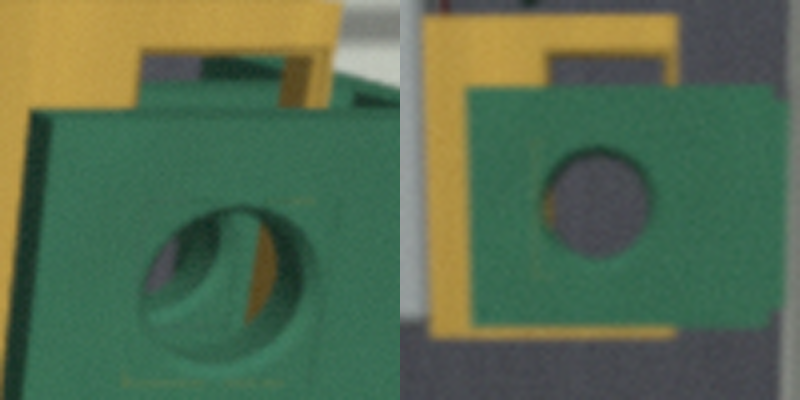

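```bash
python3 - <<'E'
from h import *
for fn,px in (("h0",[(504.7,250.9)]),("h",[(319.3,144.2),(293,121),(357,121),(293,169),(357,169)])):
    f=np.load(f"pics/{fn}.png.npz");cm=cam("wrist",(f['p'],f['q']))
    for p in onz(cm,px,.060): print(fn,p.round(4),W2L(p).round(4))
    if fn=="h":
        for p in onz(cm,[(156.5,70),(284,69),(283.5,168),(166,168)],.052): print("tin",W2L(p).round(4))
        for p in onz(cm,[(138,69),(291,69)],.059): print("roof",W2L(p).round(4))
E
```

```text
h0 [0.6619 0.0241 0.06  ] [ 0.0718 -0.0515  0.048 ]
h [0.6628 0.0241 0.06  ] [ 0.0727 -0.0514  0.048 ]
h [0.6444 0.0405 0.06  ] [ 0.054  -0.0354  0.048 ]
h [0.6899 0.0397 0.06  ] [ 0.0995 -0.0354  0.048 ]
h [0.6431 0.0068 0.06  ] [ 0.0533 -0.0691  0.048 ]
h [0.6902 0.006  0.06  ] [ 0.1004 -0.0691  0.048 ]
tin [-0.0432  0.0001  0.04  ]
tin [0.0477 0.0002 0.04  ]
tin [ 0.0455 -0.0689  0.04  ]
tin [-0.0441 -0.0686  0.04  ]
roof [-0.0531 -0.0004  0.047 ]
roof [ 0.0532 -0.0011  0.047 ]
```

```bash
python3 - <<'E'
from h import *
ct=cam("top"); print(onz(ct,[(140+78/3.9-.4,180+343/3.9-.4)],.091).round(4))
robot.move_gripper(0.06)
robot.goto([0.458,0.25,0.20],Q(np.pi/2))
im=cap("wrist","pics/j.png");print(telemetry.get_clock())
E
```

```text
[[0.4575 0.3221 0.091 ]]
20.45
```

View pics/j.png

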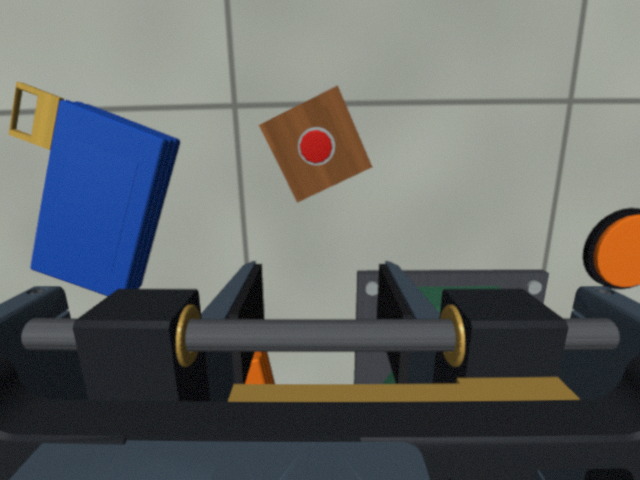

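The knob is at about (316,146), concentric with its collar, so the pin is upright. I'll grasp it.

```bash
python3 - <<'E'
from h import *
im=cv2.imread("pics/j.png");hsv=cv2.cvtColor(im,cv2.COLOR_BGR2HSV)
m=(((hsv[...,0]<6)|(hsv[...,0]>174))&(hsv[...,1]>150)&(hsv[...,2]>130)).astype(np.uint8);m[:120]=0;m[175:]=0;m[:,:290]=0;m[:,345:]=0
(x,y),r=cv2.minEnclosingCircle(cv2.findNonZero(m));mm=cv2.moments(m,True);px=(mm['m10']/mm['m00'],mm['m01']/mm['m00']);print(x,y,r,px)
f=np.load("pics/j.png.npz");cm=cam("wrist",(f['p'],f['q']))
P=onz(cm,[px],.091)[0];print(P)
robot.goto([P[0],P[1],.15],Q(np.pi/2))
robot.movel([P[0],P[1],.082],feed=.12);print(F().round(1))
robot.move_gripper(0.018,30);robot.hold(.2);print(telemetry.get_gripper_width(),F().round(1))
robot.movel([P[0],P[1],.17],feed=.15);print(telemetry.get_gripper_width(),F().round(1))
cap("wrist","pics/k.png");cap("scene","pics/k2.png");print(telemetry.get_clock())
E
```

```text
315.31817626953125 146.22727966308594 15.82780647277832 (315.502624671916, 146.13123359580052)
[0.45734846 0.32196593 0.091     ]
[ 0.6 -0.1  0.4]
0.023423563806533133 [-1.9 -1.6  3.9]
0.023222196071518694 [-0.6 -0.  -0.9]
23.2917
```

View pics/k.png

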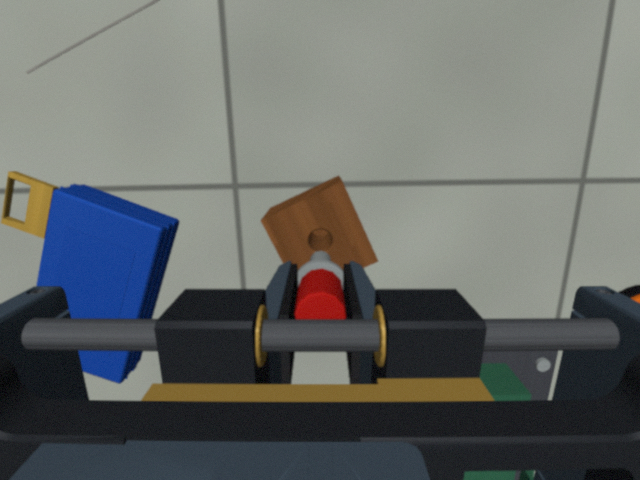

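```bash
python3 - <<'E'
import cv2
im=cv2.imread("pics/k2.png");cv2.imwrite("pics/k3.png",cv2.resize(im[170:330,400:600],None,fx=3.5,fy=3.5,interpolation=2))
E
```

```text
(no output)
```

View pics/k3.png

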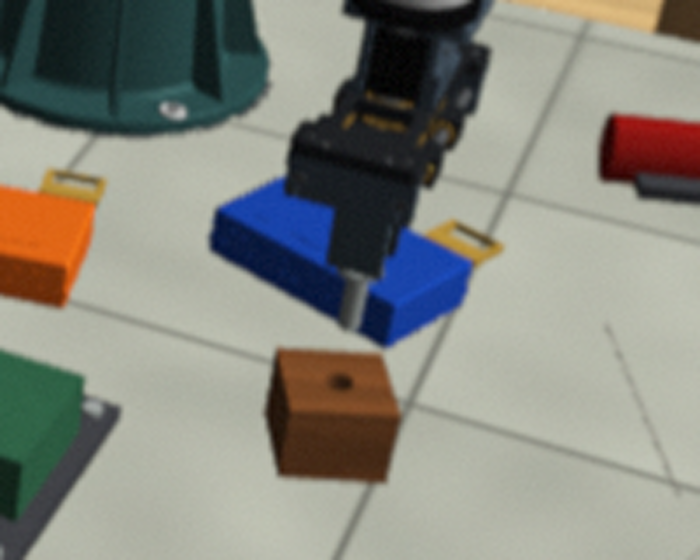

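The pin is held upright and clear of its block. I'll check the knob's offset in the jaws, then move over the hole and lower it while watching the force.

```bash
python3 - <<'E'
from h import *
f=np.load("pics/k.png.npz");cm=cam("wrist",(f['p'],f['q']));print(onz(cm,[(320.5,303)],.179),f['p'])
H=[0.6627,0.0241]
robot.goto([H[0],H[1],.18],Q(np.pi/2))
robot.movel([H[0],H[1],.135],feed=.1);robot.hold(.2);f0=F();print(f0.round(1))
z=.135
while z>.087:
    z-=.002; robot.movel([H[0],H[1],z],feed=.05); f=F(); print(round(z,4),f.round(1),np.round(telemetry.get_position(),4))
    if abs(f[2])>8 : break
cap("wrist","pics/l.png");cap("scene","pics/l2.png");print(telemetry.get_clock())
im=cv2.imread("pics/l2.png");cv2.imwrite("pics/l3.png",cv2.resize(im[220:340,260:440],None,fx=4,fy=4,interpolation=2))
E
```

```text
[[0.4578021  0.32829306 0.179     ]] [0.45687741 0.32166355 0.16918274]
[ 0.2 -0.5 -1. ]
0.133 [ 0.6  0.4 -1.3] [0.6627 0.0241 0.133 ]
0.131 [-0.1  0.2 -1.6] [0.6626 0.0241 0.1308]
0.129 [-0.3 -1.2 -0.4] [0.6626 0.0241 0.1288]
0.127 [ 0.3 -0.4 -1.5] [0.6626 0.0241 0.1268]
0.125 [-0.1 -0.1 -0.9] [0.6626 0.0241 0.1249]
0.123 [-0.1 -0.5 -0.7] [0.6626 0.0241 0.1228]
0.121 [ 0.7  0.1 -1.1] [0.6626 0.0241 0.1208]
0.119 [-1.   0.3 -1. ] [0.6626 0.0241 0.1189]
0.117 [-0.   0.5 -0.4] [0.6626 0.0241 0.1168]
0.115 [ 0.4  0.3 -0.8] [0.6626 0.0241 0.1149]
0.113 [-0.1  0.6 -1.3] [0.6626 0.0241 0.1128]
0.111 [-1.2  0.1 -0.7] [0.6626 0.0241 0.1108]
0.109 [-0.5  1.2 -0.6] [0.6626 0.0241 0.1088]
0.107 [ 0.3  0.5 -1.5] [0.6626 0.0241 0.1068]
0.105 [ 0.8  0.8 -1.2] [0.6626 0.0241 0.1048]
0.103 [ 0.1 -0.1 -1.6] [0.6626 0.0241 0.1028]
0.101 [ 0.1  0.1 -0.5] [0.6626 0.0241 0.1009]
0.099 [ 1.   0.3 -1.8] [0.6626 0.0241 0.0988]
0.097 [-0.1  0.8 -1.4] [0.6626 0.0241 0.0969]
0.095 [-0.8 -0.1 -1.2] [0.6626 0.0241 0.0948]
0.093 [-0.5  0.4 -2. ] [0.6626 0.0241 0.0928]
0.091 [-0.5  0.2 -1.1] [0.6626 0.0241 0.0908]
0.089 [ 0.3 -0.9 -0.4] [0.6626 0.0241 0.0888]
0.087 [2.  1.1 2.3] [0.6629 0.0241 0.0872]
31.55
```

View pics/l3.png

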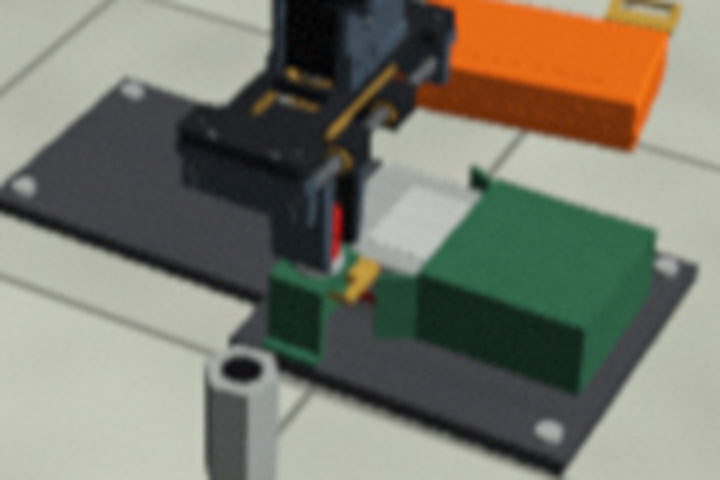

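View pics/l.png

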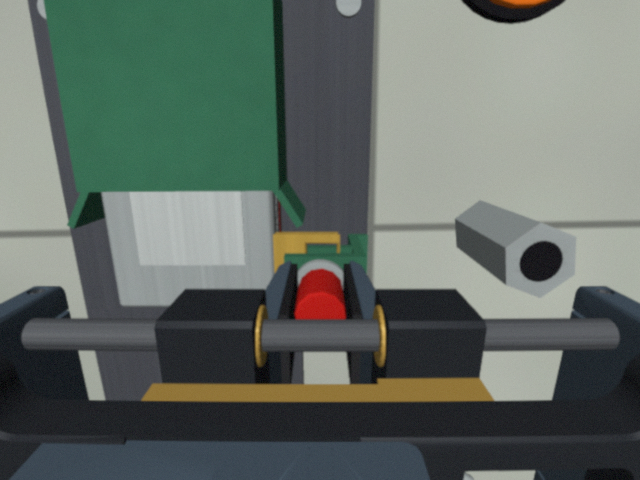

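The pin went in without resistance and touched down right at seated height. I'll release, back off and check.

```bash
python3 - <<'E'
from h import *
p=telemetry.get_position()
robot.move_gripper(0.05);robot.hold(.2)
robot.movel([p[0],p[1],.19],feed=.15)
robot.goto(L2W(.073,-.125,.17),Q(np.pi/2));robot.hold(.3)
cap("wrist","pics/m.png");cap("scene","pics/m2.png");print(telemetry.get_clock(),telemetry.get_gripper_width())
im=cv2.imread("pics/m2.png");wr=cv2.imread("pics/m.png")
a=cv2.resize(im[240:330,300:440],None,fx=4,fy=4,interpolation=2)[:360,:440];b=cv2.resize(wr[60:180,120:380],None,fx=3,fy=3,interpolation=2)[:,420:]
b=wr[60:180,270:380];b=cv2.resize(b,(330,360),interpolation=2)
cv2.imwrite("pics/m3.png",np.hstack([a,b]));cv2.imwrite("pics/m4.png",wr)
E
```

```text
33.975 0.05012847864756341
```

View pics/m3.png

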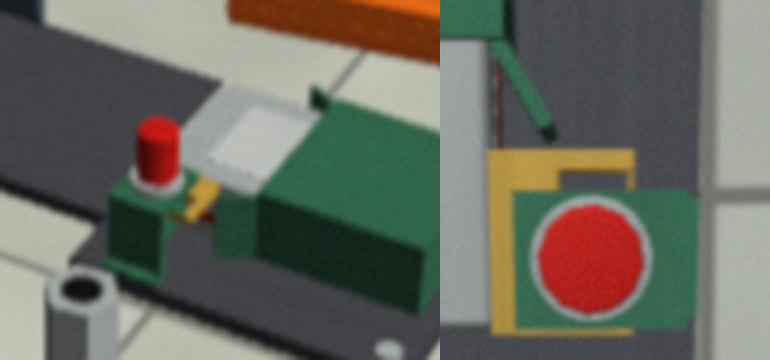

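View pics/m.png

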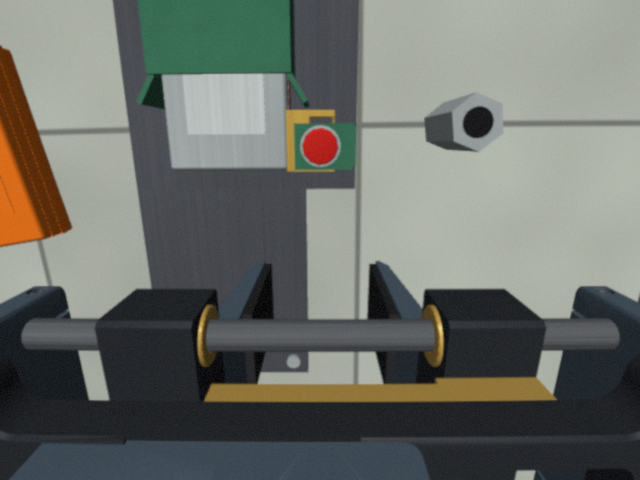

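The collar rests flat on the fork, with the knob at (320,146) upright and centred. The tin is still home and the robot is clear, so I'm handing in.

```bash
python3 - <<'E'
from plant import ticket, telemetry
print(ticket.close_job(), telemetry.get_clock())
E
```

```text
the job is handed in; nothing more can be done
the job is handed in; nothing more can be done
```

The tin is home in the sleeve and the locking pin is seated through the fork and lug. I handed the job in at about 34 s of the 72 s allowed; no verdict was reported.

- **Tin:** I squared and centred it on the plate with a two-finger side push, then slid it in from behind. It stopped hard at about 27 N, with its end about 71 mm before the mouth (70 mm expected at home).
- **Pin:** I found the fork hole by camera at about x = +73, y = -51 mm from the mouth. The pin went down with no noticeable resistance until its collar touched at the expected height, and I released it there.
- **Last checks:** The final wrist and scene pictures show the collar flat on the fork, the pin upright, the tin still in place and the gripper clear. In every step I planned to stay clear of the bystanders and felt no unexpected contact, but I didn't re-measure where they are.
- **Disagreements:** The camera views differed by 1–2 mm, for example the hole's x came out at 71.8 and 72.7 mm. One knob-offset check was 6.6 mm out in y. I put that down to roughly picked pixels on the half-hidden knob, and the insertion showed no such offset.

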